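Slide the green chocolate apple to its spray mark

ROBOT

A 7-joint arm with a two-finger parallel gripper is mounted at the origin on the work surface. World frame = base frame: x ahead of the robot, y to its left, z up, the work surface at z = 0. Lengths are in mm, angles in rad, forces in N, time in s.
With the tool pointing down it reaches from about 425 to 825 mm from the base axis. Payload 3.6 kg.
Tool frame: the origin (TCP) lies at the very end of the fingers, on their centre line; the grasp point (between the pads) lies 19 mm behind it (env.tcp_to_grasp is the z of the grasp point in the tool frame, in mm); z points along the fingers, y is the line along which they close (so a half turn about z gives the same grasp; the last joint's range is limited). The gripper opens to 93 mm and grips with 3 to 60 N. Pads are 15 mm wide; open, the fingers measure 128 mm over their backs; the gripper's body (75 mm by 188 mm) begins 65 mm behind the grasp point.
Start: joints at [-0.026, 0.615, -0.013, 1.423, 0.008, 1.103, -0.04], TCP at [649.971, 0.024, 218.64] pointing down, gripper open.
Joint ranges: [-3.12, 3.12], [-0.3, 2.06], [-1.34, 1.32], [0.26, 2.42], [-1.36, 4.5], [0.01, 1.98], [-2.84, 2.84]. Speed limits (rad/s): [2.79, 2.79, 3.14, 3.14, 3.14, 3.14, 3.14].

INTERFACE

Orientations are given as a rotation vector (axis times angle).
In Python, from station import env gives the robot as it stands.
- The arm moves only by the tool apply_moves, never from a script. Its argument "rows" is a list that holds one entry, the list of rows, each a list of 7 numbers: the shift along the tool's x, y, z normalised to -1 to 1, where 1 is 0.025 m, then the turn, a rotation vector about the tool's x, y, z normalised to -1 to 1, where 1 is 4 degrees, then the opening, from 0 (shut) to 1 (fully open). In form: [[[dx, dy, dz, rx, ry, rz, claw], ...]]. A call has 1 to 12 rows; each row shifts and turns the commanded pose from where the row before left it, along the tool's axes as they then stand; what a row does not reach is not made up. A row lasts 1/12 s, in which the tool goes at most 41.7 mm and 7.16 degrees, less where a joint would pass 70% of its speed; a pose out of reach is approached as far as the arm can. A call with a number of a shift or a turn outside -1 to 1 is refused whole. A call with a gripper value outside its range is refused whole. The fingers move at their own pace and stop on an object; "squeeze" is the grip in N (left out, the last holds). Time passes only in rows, so rows that do not move let the fingers close. It gives the time, the measured TCP pose, the force, the opening and the grip force at its end, in the units of the state.
- env.sense(): the state, without advancing time (a new reading comes with each control period).
- env.capture(name): name is "scene" or "side" or "wrist"; returns the picture (400x640x3 uint8, red, green, blue); there is no depth.
- env.calibration(name): a dict with "vfov" (degrees; the focal length in pixels is half the picture's height over the tangent of half this angle, whatever the lens; pixels are square), "cx", "cy" (the principal point, pixels), "dist" ([k1, k2, p1, p2, k3] as OpenCV has them; the pictures are not rectified), "R" (3x3) and "t" (3): a world point X has camera coordinates R X + t; the wrist camera has in their place "tool_from_camera" (4x4, takes a point from camera to tool coordinates, whose origin is the TCP and whose axes are the flange's). Camera axes: x right, y down, z forward; pixel columns grow to the right and rows downward; lengths in mm; the calibration is good to about 2 mm. A picture is of the moment at which its call begins: read the wrist's pose just before it. calibration takes no time and is no camera call.
- env.job_done(): hands the job in; it is judged then, once.
The state is a dict: "time": time; "joint_positions": joint angles; "qd": joint speeds; "effort": joint torques, N m; "eef_pos": TCP position; "orientation": TCP orientation; "contact_force": force on the tool from outside, world axes, zero at the start; "torque": the same for the moment, N m; "grip_width": finger opening in mm; "finger_force": force on a finger pad.
Only numpy, scipy, OpenCV 4.12 (cv2) and the standard library are available. Lean on these libraries where they do the work, as an engineer would, in place of code of your own. Each camera call takes 0.05 s, during which the arm holds its last target. There are 200 camera calls.

TASK

The green chocolate apple is next to be sprayed: slide its carriage along its rails until the yellow pointer on the carriage lines up with the orange mark clip beside that slide, and let go. Its coat is fresh, so move the carriage by its black handle and touch nothing against the green apple; leave the red apple's carriage where it is.

Things in the scene. Friction and masses are not known exactly. Their poses are not given: they have to be found in the camera images.
- green_carriage: White plate 78 x 170 x 16 mm under the green apple, sliding along its y (within 8 deg of world y; z up). Origin: its underside, 32 mm above the table, below the apple's axis and level with the yellow pointer tab and line (y = 0). Handle: upright black bar 16 (x) by 24 (y) mm, centre x = 0, y = -95 mm, top 120 mm above the table, 72 above the plate. About 3 N of friction; no spring, stays put.
- green_mark: Orange clip fixed by the +x edge of the green apple's slide, turned like it: upright blade 10 mm wide (its y), 40 high, on a 30 mm foot. Origin: on the table, middle of the edge facing the slide, 54 mm from its centre line. y is the sliding direction; the pointer belongs at y = 0 here, 50 to 200 mm towards +y of its start, short of the end stop. The red slide has its own clip: ignore it.
- green_apple: Green chocolate apple, 72 mm across, 67 mm high, its brown stem reaching 80 mm, on a stiff little turntable on the green carriage. Origin: centre of the apple's underside, 54 mm above the table. Not to be touched.
- red_carriage: The same carriage with a red apple, on a second slide parallel to within 15 degrees, about 0.2 m nearer to the robot or farther away than the green one; same frame, sizes and handle as green_carriage. To be left where it is.
There are look-alikes about, which are no part of the job. Leave any blue look-alike of the green_mark alone.

How it is judged:
By the outcome, as a careful person would: the job done as asked, in the order asked, and still so for the second after the job is handed in, with the robot touching nothing.
It also fails if it takes over 29 s, if anything falls off the work surface, if the arm or the gripper's body presses on something with over 40 N, if the wrist force passes 120 N, or if a joint passes its speed limit or range.

## Working session

There is one attempt and no reset: what is moved stays moved. The work goes in short steps, Python scripts to look and compute and a tool call to move; the robot and the scene stay as the last step left them, time stands still between calls to the robot, and variables do not carry over. Pictures are saved under pics/ and viewed, at most 10 in all, crops included, and the job is handed in when it is done.

Besides the shell and the picture viewer there is one more tool, called after "Request:" as a command line: name --argument value ..., lists and objects as JSON in quotes. apply_moves: Moves the arm, as the interface text tells. Its arguments: {"type":"object","properties":{"rows":{"type":"array","items":{"type":"array","items":{"type":"array","items":{"type":"number","minimum":-1,"maximum":1}}}},"squeeze":{"type":"number"}},"required":["rows"]}

```bash
mkdir -p pics
cat > h.py <<'E'
import numpy as np, cv2
from station import env
def K(c):
    f=200/np.tan(np.radians(c["vfov"])/2); return np.array([[f,0,c["cx"]],[0,f,c["cy"]],[0,0,1.]])
def ray(name,px,state=None):
    c=env.calibration(name); p=cv2.undistortPoints(np.array([[px]],float),K(c),np.array(c["dist"],float)).ravel()
    d=np.array([p[0],p[1],1.])
    if name=="wrist":
        T=np.array(c["tool_from_camera"]); s=state or env.sense(); R=cv2.Rodrigues(np.array(s["orientation"],float))[0]
        return R@T[:3,3]+np.array(s["eef_pos"]), R@T[:3,:3]@d
    R=np.array(c["R"]);t=np.array(c["t"]); return -R.T@t, R.T@d
def onz(name,px,z,state=None):
    o,d=ray(name,px,state); return o+d*(z-o[2])/d[2]
def save(n,im,s=1):
    cv2.imwrite("pics/"+n+".png",cv2.cvtColor(cv2.resize(im,None,fx=s,fy=s,interpolation=cv2.INTER_CUBIC),cv2.COLOR_RGB2BGR))
E
python3 - <<'E'
from h import *
print(env.sense())
a=env.capture("scene");b=env.capture("side");np.save("scene.npy",a);np.save("side.npy",b)
save("scene0",a,1.25);save("side0",b,1.25)
for n in("scene","side"):
    print(n,ray(n,(320,200)))
E
```

```text
{'time': 0.0, 'joint_positions': array([-0.02655115,  0.61590636, -0.01261184,  1.42487302,  0.00813644,
        1.10336554, -0.04039939]), 'qd': array([ 0.00034043, -0.00095274,  0.00015031,  0.00046071,  0.000405  ,
        0.00121015,  0.00058569]), 'effort': array([ 5.37042069e-04, -4.58937871e+01,  2.08912762e-01, -1.65743172e+01,
       -6.11085235e-02,  2.03703978e-02,  2.53581929e-04]), 'eef_pos': array([6.49227557e+02, 2.99382099e-02, 2.17498093e+02]), 'orientation': array([-2.22008   , -2.22037052,  0.00285347]), 'contact_force': array([-0.65289539, -0.04618939,  0.11655279]), 'torque': array([ 0.0275919 , -0.03350045, -0.04535047]), 'finger_force': 0.0, 'grip_width': 92.99089460327569}
scene (array([1017.54586617,  230.01180429,  701.34672006]), array([-0.53763636, -0.07262559, -0.84019054]))
side (array([121.63493633, 641.56434356, 576.30573283]), array([ 0.56197112, -0.56643123, -0.60297088]))
```

View pics/scene0.png

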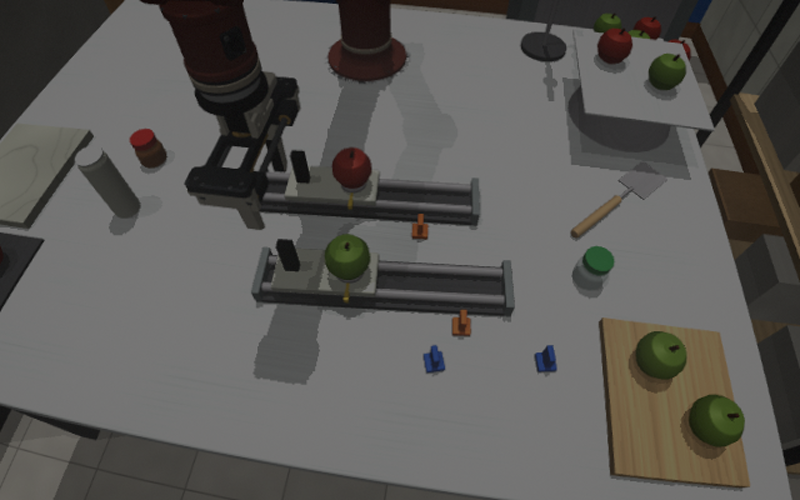

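View pics/side0.png

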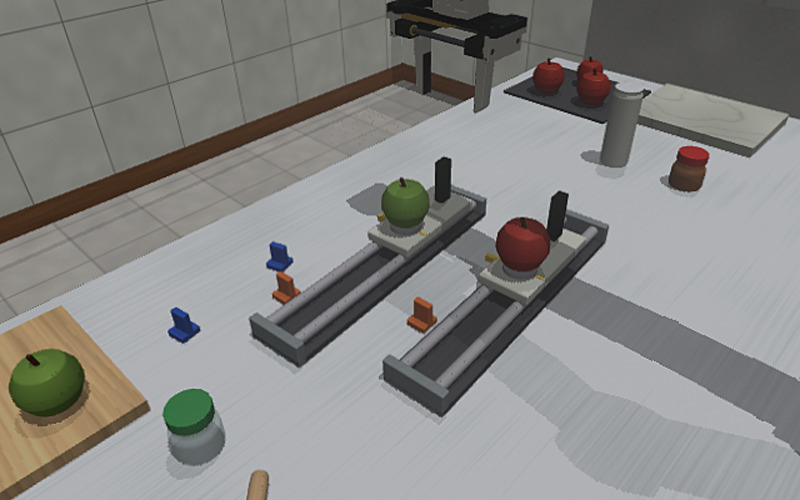

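The scene view shows the red slide (carriage ~(335,185)) and the green slide beyond it (carriage ~(325,270), handle ~(288,255), pointer ~(347,293)). There are orange clips at (461,322) and (420,228), and blue ones at (434,360) and (546,360). The clip at (461,322) lies by the +x (far) edge of the green slide, so it fits. (420,228) is on the red slide's +x side, so it is the red one. I'll confirm with an enlarged crop and measurements.

Run:
```python
from h import *
a=np.load("scene.npy");b=np.load("side.npy")
save("crop1",a[180:280,195:425],3.4)
save("crop2",b[115:300,190:400],3.2)
for n,im in(("scene",a),("side",b)):
    hsv=cv2.cvtColor(im,cv2.COLOR_RGB2HSV)
    for nm,lo,hi in(("orange",(5,150,60),(16,255,255)),("yellow",(18,130,60),(32,255,255)),("green",(35,100,40),(60,255,255)),("black",(0,0,0),(179,255,32))):
        m=cv2.inRange(hsv,lo,hi); k,l,s,c=cv2.connectedComponentsWithStats(m)
        print(n,nm,[(s[i].tolist(),c[i].round(1).tolist()) for i in range(1,k) if s[i][4]>(12 if nm!="black" else 80) and 150<s[i][0]<430 and s[i][1]>80 and s[i][1]<300])
```

```text
scene orange [([330, 171, 12, 19, 138], [335.7, 181.7]), ([362, 248, 14, 20, 182], [368.8, 258.6])]
scene yellow [([279, 155, 3, 11, 25], [280.1, 160.7]), ([275, 227, 4, 14, 38], [277.0, 234.5])]
scene green [([260, 188, 36, 35, 936], [277.1, 204.6])]
scene black [([233, 121, 15, 25, 273], [240.0, 133.0]), ([303, 150, 59, 6, 154], [327.4, 152.4]), ([221, 192, 19, 25, 322], [230.2, 204.0]), ([302, 217, 88, 6, 234], [338.8, 219.7]), ([211, 234, 167, 17, 853], [282.6, 241.0])]
side orange [([221, 217, 13, 12, 58], [227.1, 221.7]), ([218, 227, 16, 16, 87], [224.9, 236.4]), ([234, 230, 6, 7, 19], [236.6, 233.1]), ([326, 238, 23, 28, 204], [337.0, 253.1])]
side yellow [([302, 171, 7, 6, 24], [304.5, 173.8]), ([388, 203, 13, 7, 45], [392.3, 205.7]), ([428, 220, 8, 4, 14], [431.6, 221.4])]
side green [([306, 144, 37, 32, 901], [324.5, 159.7])]
side black [([348, 126, 12, 36, 105], [352.7, 144.7])]
```

View pics/crop1.png

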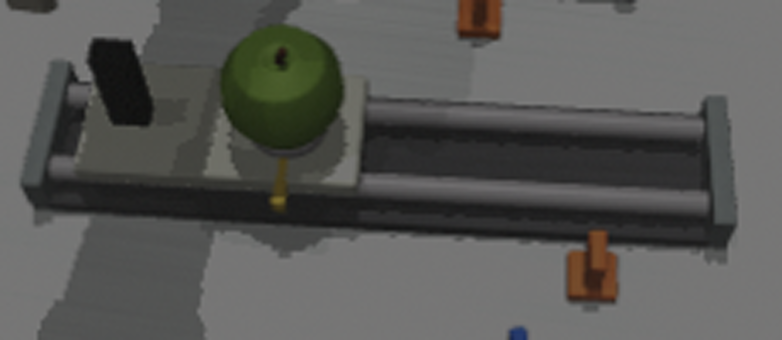

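View pics/crop2.png

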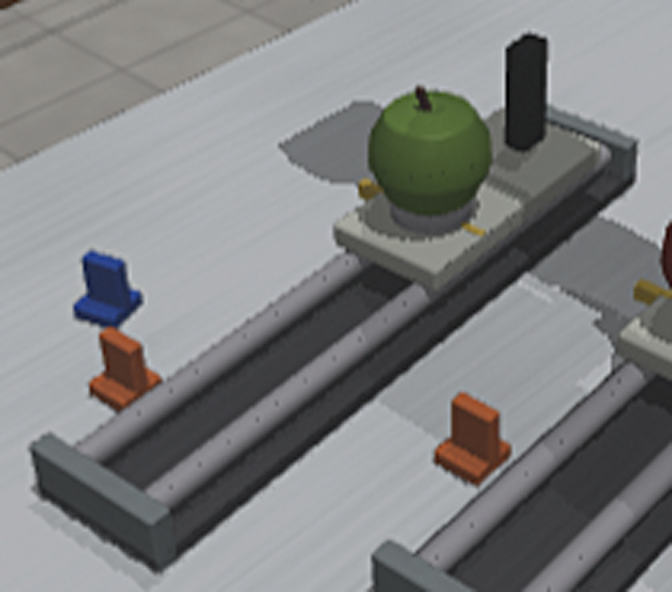

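The crops confirm it. The orange clip at crop1 (592,270) sits at the +x edge of the green slide, and the blue ones stand farther out. The handle top is at about (112,44), the pointer tip at (278,203) and the blade top at (598,236).

Run:
```python
from h import *
A=lambda x,y:(195+(x+.5)/3.4-.5,180+(y+.5)/3.4-.5)
B=lambda x,y:(190+(x+.5)/3.2-.5,115+(y+.5)/3.2-.5)
def tri(p,q):
    o1,d1=ray("scene",p);o2,d2=ray("side",q)
    M=np.c_[d1,-d2];s=np.linalg.lstsq(M,o2-o1,rcond=None)[0];x1=o1+s[0]*d1;x2=o2+s[1]*d2
    return ((x1+x2)/2).round(1),np.linalg.norm(x1-x2).round(1)
print("handle z120",onz("scene",A(112,45),120).round(1),onz("side",B(527,40),120).round(1),tri(A(112,45),B(527,40)))
print("tab z48",onz("scene",A(278,203),48).round(1),tri(A(278,203),B(369,189)))
print("blade top",onz("scene",A(598,237),40).round(1),onz("side",B(121,339),40).round(1))
print("foot edges", onz("scene",A(567,298),0).round(1),onz("scene",A(616,300),0).round(1))
for p in((58,62),(25,190),(715,98),(720,222),(75,178),(358,188)): print(p,onz("scene",A(*p),48).round(1))
print("stem",onz("scene",A(281,52),134).round(1),tri(A(281,52),B(424,92)))
print("redhandle",onz("scene",(239,123),120).round(1))
```

```text
handle z120 [656.3   3.3 120. ] [ 6.601e+02 -5.000e-01  1.200e+02] (array([657.2,   3.7, 122.3]), np.float64(1.2))
tab z48 [703.9 102.   48. ] (array([700.4,  99.8,  42.3]), np.float64(2.5))
blade top [693.9 288.3  40. ] [699.  288.9  40. ]
foot edges [717.1 276.4   0. ] [714.1 305.6   0. ]
(58, 62) [629.1 -54.7  48. ]
(25, 190) [718.5 -46.7  48. ]
(715, 98) [593.5 352.5  48. ]
(720, 222) [678.1 357.2  48. ]
(75, 178) [706.3 -19.8  48. ]
(358, 188) [687.3 146.2  48. ]
stem [655.4 101.3 134. ] (array([652. ,  99.3, 129.8]), np.float64(2.3))
redhandle [474.  -24.8 120. ]
```

Request:
apply_moves --rows '[[[0.06, 0.16, 0.8, 0, 0, -0.7, 1], [0.06, 0.16, 0.8, 0, 0, -0.7, 1], [0, 0, 0.6, 0, 0, 0, 1], [0, 0, 0, 0, 0, 0, 1], [0, 0, 0, 0, 0, 0, 1]]]' --squeeze 12

```text
time: 0.52
eef_pos: [657.0, 3.1, 162.5]
orientation: [-2.109, -2.326, 0.003]
contact_force: [0.5, 0.7, 0.1]
grip_width: 93.1
finger_force: 0.0
```

Run:
```python
from h import *
s=env.sense();w=env.capture("wrist");save("wrist1",w,1.25);np.save("w1.npy",w)
print(s["eef_pos"],s["orientation"])
T=np.array(env.calibration("wrist")["tool_from_camera"]);print(T.round(2))
hsv=cv2.cvtColor(w,cv2.COLOR_RGB2HSV)
for nm,lo,hi in(("orange",(5,150,60),(16,255,255)),("yellow",(18,130,60),(32,255,255)),("black",(0,0,0),(179,255,32))):
    m=cv2.inRange(hsv,lo,hi); k,l,st,c=cv2.connectedComponentsWithStats(m)
    print(nm,[(st[i].tolist(),c[i].round(1).tolist()) for i in range(1,k) if st[i][4]>60])
```

```text
[657.04372914   3.13390725 162.50848311] [-2.10899484 -2.32550465  0.00332524]
[[  -0.     -0.96   -0.28   77.82]
 [   1.     -0.     -0.      0.49]
 [   0.     -0.28    0.96 -166.61]
 [   0.      0.      0.      1.  ]]
orange []
yellow [([379, 68, 16, 10, 149], [387.0, 72.6]), ([107, 88, 46, 11, 375], [131.5, 93.0]), ([84, 298, 42, 70, 1316], [99.9, 333.2]), ([519, 303, 34, 65, 947], [540.2, 342.8]), ([475, 382, 165, 18, 2128], [574.4, 392.0])]
black [([17, 209, 86, 50, 1942], [52.8, 234.4]), ([0, 278, 145, 122, 13345], [59.2, 342.0]), ([494, 281, 146, 110, 7123], [580.7, 346.7]), ([180, 291, 28, 23, 324], [192.8, 305.0])]
```

View pics/wrist1.png

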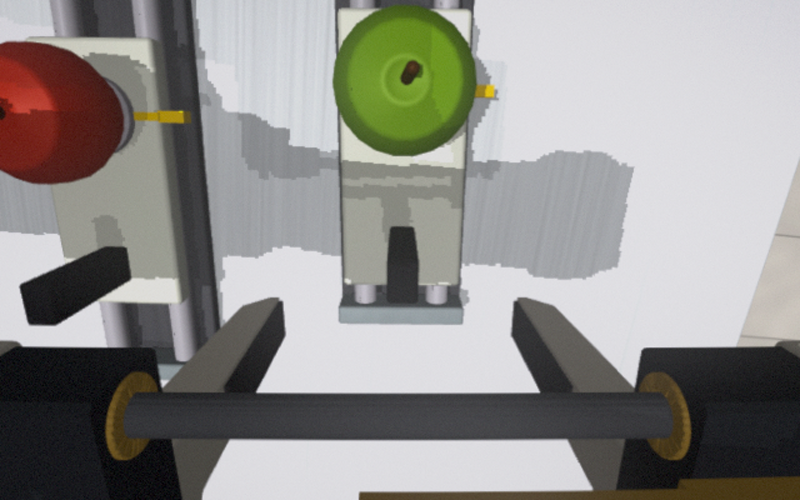

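The wrist view shows the handle centred between the fingers, its top's near edge at about (402,302), and the slide aligned with the image. The pointer tip is at (487,91).

Run:
```python
from h import *
s=env.sense()
R=cv2.Rodrigues(np.array(s["orientation"]))[0]
f=lambda n,px,z:print(n,onz("wrist",px,z,s).round(1),(R.T@(onz("wrist",px,z,s)-s["eef_pos"])).round(1))
q=lambda x,y:(x/1.25,y/1.25)
f("near edge L",q(387,302),120);f("near edge R",q(418,302),120)
f("handle base far",q(402,228),48)
f("tab near",q(494,91),48);f("tab c",q(487,91),48)
f("plate edge L bot",q(343,284),48);f("L top",q(340,165),48);f("R bot",q(461,285),48);f("R top",q(465,165),48);
```

```text
near edge L [654.2  -9.8 120. ] [-12.5  -5.   43.8]
near edge R [670.   -8.3 120. ] [-12.5  10.8  43.8]
handle base far [660.4  12.1  48. ] [  8.7   3.3 115.8]
tab near [707.  101.8  48. ] [ 93.4  58.3 115.8]
tab c [702.8 101.4  48. ] [ 93.4  54.1 115.8]
plate edge L bot [624.5 -30.6  48. ] [-30.3 -36.6 115.9]
L top [617.6  48.7  48. ] [ 49.3 -35.7 115.8]
R bot [704.1 -23.5  48. ] [-31.   43.3 115.8]
R top [695.7  56.4  48. ] [ 49.3  42.7 115.8]
```

Request:
apply_moves --rows '[[[0, 0.12, 0.9, 0, 0, 0, 1], [0, 0, 0.9, 0, 0, 0, 1], [0, 0, 0.9, 0, 0, 0, 1], [0, 0, 0.7, 0, 0, 0, 0.6], [0, 0, 0, 0, 0, 0, 0.3], [0, 0, 0, 0, 0, 0, 0], [0, 0, 0, 0, 0, 0, 0], [0, 0, 0, 0, 0, 0, 0], [0, 0, 0, 0, 0, 0, 0]]]' --squeeze 12

```text
time: 1.32
eef_pos: [662.1, 3.5, 80.6]
orientation: [2.109, 2.325, 0.004]
contact_force: [-0.4, -0.3, -0.6]
grip_width: 57.4
finger_force: 0.0
```

Request:
apply_moves --rows '[[[0, 0, 0, 0, 0, 0, 0], [0, 0, 0, 0, 0, 0, 0], [0, 0, 0, 0, 0, 0, 0], [0, 0, 0, 0, 0, 0, 0], [0, 0, 0, 0, 0, 0, 0], [0, 0, 0, 0, 0, 0, 0], [0, 0, 0, 0, 0, 0, 0], [0, 0, 0, 0, 0, 0, 0]]]' --squeeze 12

```text
time: 1.98
eef_pos: [659.2, 3.3, 78.4]
orientation: [-2.109, -2.325, 0.004]
contact_force: [-4.7, 0.4, 2.4]
grip_width: 16.0
finger_force: 12.0
```

Request:
apply_moves --rows '[[[0.2, 0, 0, 0, 0, 0, 0], [0.4, 0, 0, 0, 0, 0, 0], [0.5, 0, 0, 0, 0, 0, 0], [0.5, 0, 0, 0, 0, 0, 0], [0.5, 0, 0, 0, 0, 0, 0], [0.5, 0, 0, 0, 0, 0, 0], [0.5, 0, 0, 0, 0, 0, 0], [0.5, 0, 0, 0, 0, 0, 0], [0.5, 0, 0, 0, 0, 0, 0], [0.4, 0, 0, 0, 0, 0, 0], [0.2, 0, 0, 0, 0, 0, 0], [0, 0, 0, 0, 0, 0, 0]]]'

```text
time: 2.98
eef_pos: [648.8, 121.1, 78.4]
orientation: [-2.109, -2.328, 0.002]
contact_force: [-3.9, -0.3, 1.1]
grip_width: 16.2
finger_force: 12.0
```

Request:
apply_moves --rows '[[[0.3, 0, 0, 0, 0, 0, 0], [0.5, 0, 0, 0, 0, 0, 0], [0.5, 0, 0, 0, 0, 0, 0], [0.5, 0, 0, 0, 0, 0, 0], [0.3, 0, 0, 0, 0, 0, 0], [0.1, 0, 0, 0, 0, 0, 0], [0, 0, 0, 0, 0, 0, 0], [0, 0, 0, 0, 0, 0, 0]]]'

```text
time: 3.65
eef_pos: [643.9, 176.2, 78.4]
orientation: [-2.109, -2.327, -0.002]
contact_force: [-2.6, 0.2, -0.4]
grip_width: 16.0
finger_force: 12.0
```

Run:
```python
from h import *
s=env.sense();print(s["eef_pos"])
w=env.capture("wrist");a=env.capture("scene");np.save("w2.npy",w);np.save("a2.npy",a);np.save("s2.npy",np.r_[s["eef_pos"],s["orientation"]])
W=cv2.resize(w[0:190,300:560],None,fx=3,fy=3,interpolation=cv2.INTER_CUBIC)
A=cv2.resize(a[215:285,315:415],None,fx=7.8,fy=7.8,interpolation=cv2.INTER_CUBIC)
save("w2",W);save("a2",A)
```

```text
[643.93104879 176.21078445  78.41764853]
```

View pics/w2.png

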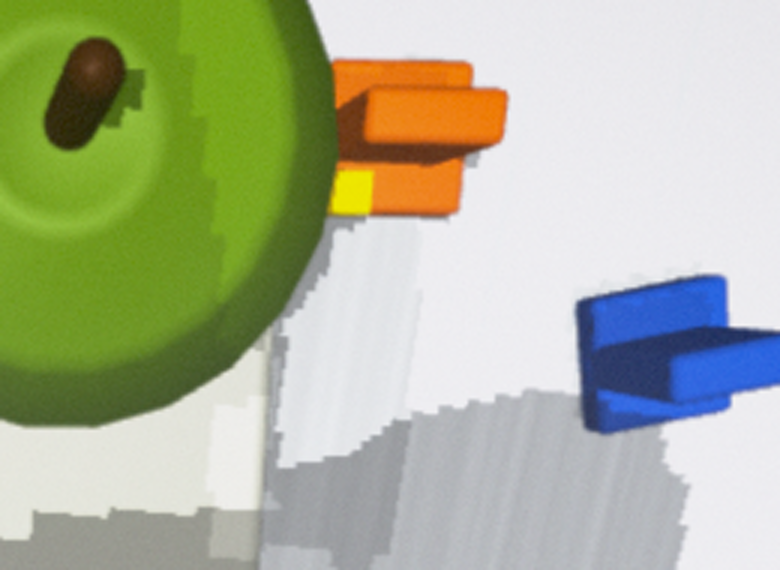

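View pics/a2.png

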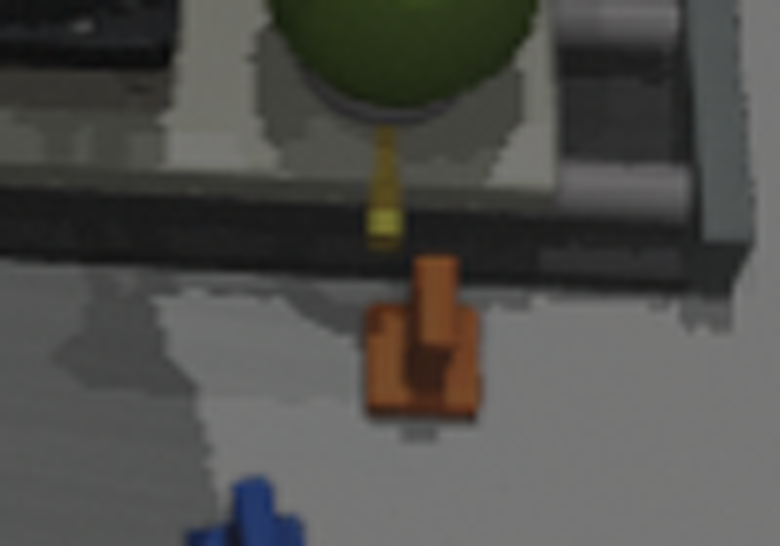

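The wrist crop shows the yellow tab at (352,192) beside the orange clip, its blade top centred at about (435,116). The scene crop has the tab at (384,222) and the blade top at (436,262). A short distance remains.

Run:
```python
from h import *
v=np.load("s2.npy");s=dict(eef_pos=v[:3],orientation=v[3:]);R=cv2.Rodrigues(v[3:])[0]
W=lambda x,y:(300+(x+.5)/3-.5,(y+.5)/3-.5)
A=lambda x,y:(315+(x+.5)/7.8-.5,215+(y+.5)/7.8-.5)
g=lambda P:(R.T@(P-v[:3])).round(1)
for z in(44,48): print("tab",z,g(onz("wrist",W(352,170),z,s)),g(onz("wrist",W(352,215),z,s)),"scene",g(onz("scene",A(384,222),z)))
for p in((368,90),(366,143),(505,90),(498,146)): print("blade",g(onz("wrist",W(*p),40,s)))
for p in((416,258),(458,258)): print("blade sc",g(onz("scene",A(*p),40)))
for p in((334,60),(472,62),(460,215)): print("foot",g(onz("wrist",W(*p),5,s)))
```

```text
tab 44 [97.3 52.8 34.6] [89.7 53.4 34.6] scene [93.  49.5 34.6]
tab 48 [96.9 51.8 30.6] [89.5 52.3 30.6] scene [92.6 51.5 30.6]
blade [111.   55.8  38.6]
blade [102.2  56.   38.6]
blade [111.2  80.2  38.6]
blade [101.9  79.9  38.6]
blade sc [101.4  57.3  38.6]
blade sc [112.1  56.7  38.6]
foot [122.4  57.7  73.6]
foot [122.2  86.3  73.6]
foot [92.2 86.7 73.6]
```

Request:
apply_moves --rows '[[[0.2, 0, 0, 0, 0, 0, 0], [0.24, 0, 0, 0, 0, 0, 0], [0.1, 0, 0, 0, 0, 0, 0], [0, 0, 0, 0, 0, 0, 0], [0, 0, 0, 0, 0, 0, 0], [0, 0, 0, 0, 0, 0, 0]]]'

```text
time: 4.25
eef_pos: [642.8, 189.1, 78.4]
orientation: [-2.11, -2.327, -0.001]
contact_force: [-0.6, -1.0, -2.2]
grip_width: 16.0
finger_force: 12.0
```

Run:
```python
from h import *
s=env.sense();print(s["eef_pos"])
w=env.capture("wrist");a=env.capture("scene");np.save("s3.npy",np.r_[s["eef_pos"],s["orientation"]])
W=cv2.resize(w[0:120,360:520],None,fx=3,fy=3,interpolation=cv2.INTER_CUBIC)
A=cv2.resize(a[225:285,340:400],None,fx=5,fy=5,interpolation=cv2.INTER_CUBIC)
o=np.zeros((360,780,3),np.uint8);o[:360,:480]=W;o[:300,480:]=A;save("w3",o)
```

```text
[642.79646215 189.08866405  78.44630591]
```

View pics/w3.png

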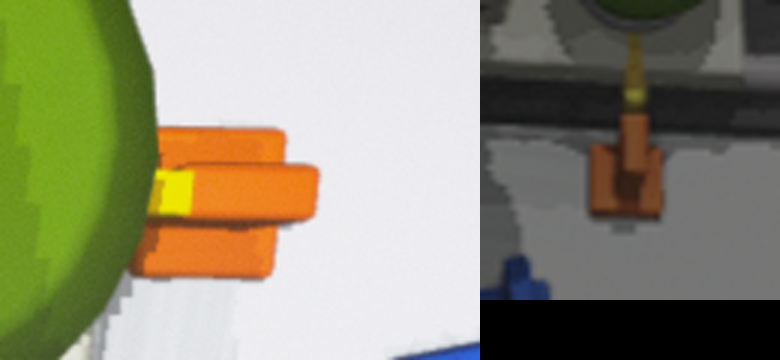

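The pointer lines up with the blade in both views: wrist rows 193 and 192, scene columns 635 and 634. Releasing and lifting off.

Request:
apply_moves --rows '[[[0, 0, 0, 0, 0, 0, 0.3], [0, 0, 0, 0, 0, 0, 0.5], [0, 0, 0, 0, 0, 0, 0.5], [0, 0, 0, 0, 0, 0, 0.5], [0, 0, 0, 0, 0, 0, 0.5], [0, 0, 0, 0, 0, 0, 0.5], [0, 0, 0, 0, 0, 0, 0.5], [0, 0, 0, 0, 0, 0, 0.5]]]'

```text
time: 5.02
eef_pos: [642.7, 188.7, 78.7]
orientation: [-2.11, -2.327, -0.0]
contact_force: [-0.1, 0.1, -0.0]
grip_width: 46.6
finger_force: 0.0
```

Request:
apply_moves --rows '[[[0, 0, -0.3, 0, 0, 0, 0.5], [0, 0, -0.8, 0, 0, 0, 0.5], [0, 0, -0.9, 0, 0, 0, 0.5], [0, 0, -0.9, 0, 0, 0, 0.5], [0, 0, -0.9, 0, 0, 0, 0.5], [0, 0, -0.6, 0, 0, 0, 0.5], [0, 0, 0, 0, 0, 0, 0.5], [0, 0, 0, 0, 0, 0, 0.5]]]'

```text
time: 5.68
eef_pos: [643.1, 188.7, 189.7]
orientation: [2.11, 2.327, 0.003]
contact_force: [-0.5, 0.0, -1.2]
grip_width: 46.4
finger_force: 0.0
```

Run:
```python
from h import *
a=env.capture("scene")
save("a4",a[130:300,180:430],3)
```

```text
(no output)
```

View pics/a4.png

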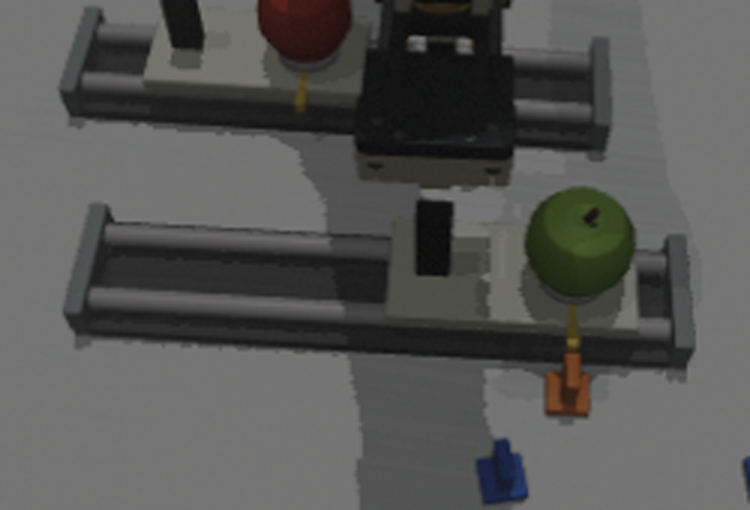

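The pointer at (572,342) is in line with the blade at (572,368), the gripper is clear, and the red carriage has not moved.

```bash
python3 -c "
from station import env
print(env.job_done())"
```

```text
the job is handed in; nothing more can be done
None
```

The green carriage's pointer is lined up with its orange clip (within about 0.5 mm by the camera views), the handle is released with the gripper clear above, the red carriage is where it was, and the job was handed in after about 6 s of robot time; the judge's result was not shown.

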